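Unlock the sample rack and show the tightly curved sample to the camera

TASK

Turn the black knob on the sample rack clockwise until it clicks past its detent and the keeper bar swings off the two samples, then lift the more tightly curved veneer sample out of its spring clip. Hold it upright in the air before the inspection camera, hollow side squarely facing the lens, its middle on the lens axis 120 mm from the lens, and finish still holding it there. Leave the other sample in its clip, the keeper open and the rest of the shelf as it is.

Things in the scene. Friction and masses are not known exactly. Their poses are not given: they have to be found in the camera images.
- rack: Fixed dark steel rack, base 70 (x) by 240 (y) by 12 mm high; origin at the centre of its underside, z up, y along the rack. A central post of 22 mm diameter (its foot in a grey housing, to 42 mm high) carries keeper and knob; 80 mm from it to either side along y a spring clip holds a sample upright, foot on the base. Once the keeper is open the samples pull straight up with a few newtons.
- clip_left (a point): Foot of the sample in the clip on the rack's +y side, 12 mm above the shelf; axes as the rack's. Both clips are alike: a fixed plate 26 mm wide, to 46 mm above the shelf, on the sample's -x face and a spring leaf 10 mm wide, to 42 mm above the shelf, pressing with about 3 N on its +x (hollow) face.
- keeper (a joint): Turn of knob and keeper bar (one piece) about the vertical post, rad, clockwise from above positive. 0 = locked: aluminium bar 190 by 14 by 4 mm, underside 122 mm above the shelf, lies along the rack 5 mm over both samples. A sprung detent resists with about 0.15 N m, most at the start, lets go at 0.6 and snaps on to its stop at 1.2 = open, bar clear of the samples, and stays there.
- knob_grip (a point): Point on the knob's axis at grip height, 158 mm above the shelf. The knob, mid-rack, is a black bar handle 14 mm thick (x), 42 mm long (y, parallel to the keeper bar), from 134 to 170 mm above the shelf; axes turn with it, z up. Below it a 40 mm disc (top at 134 mm) and the keeper bar (top at 126 mm).
- tight_sample: Sample to present: laminated veneer bent to an upright arc (maple, purpleheart on the hollow side), inner radius 32 mm, 16 mm deep, 60 mm wide, 8 mm thick, 105 mm tall, 45 g, in one of the clips, top 117 mm above the shelf. Origin at its foot, mid-arc, mid-thickness; z up, x to its hollow side, y along the chord. Grip the wall mid-arc across x (about 10 mm).
- tight_sample_mid (a point): Middle of that sample: middle of the arc and of the thickness, 52.5 mm above its foot; this point goes to view_point. Axes as the sample's.
- hollow_side (a point): Point 40 mm out from the middle of that sample on its hollow (+x) side; shows which way the hollow looks.
- shallow_sample: The other sample, same material, width, thickness and height, but only slightly curved (radius 110 mm, depth 4 mm); in the other clip. Origin and axes likewise. Stays in its clip.
- inspection_camera: Fixed grey camera with a black lens barrel on a stand, about 110 by 90 mm in plan and 216 mm high; origin at the underside of its stand, z up; the lens looks level along its -x axis.
- lens (a point): Centre of the lens's front face, 60 mm from the camera's origin along its -x, 190 mm above the shelf; axes as the camera's.
- view_point (a point): Point in the air on the lens axis 120 mm in front of the lens, 190 mm above the shelf, where the middle of the sample is to be held; axes as the camera's. When the hollow side faces the lens, the sample's x points the same way as the camera's x.
- shading_dish: Bystander: white ceramic dish, 92 mm across, 28 mm high; origin under its centre.
- paperweight: Bystander: round glass paperweight, 72 mm across, 49 mm high; origin under its centre.
- burnisher: Bystander: lying steel burnisher, wooden handle to its -x, 190 mm long, 20 mm high; origin near its middle, underneath.
- nail_set: Bystander: lying brass nail set, 110 mm long along its x, 12 mm high; origin near its middle, underneath.
- wax_jar: Bystander: small amber glass jar with metal lid, 60 mm across, 60 mm high; origin under its centre.
There are look-alikes about, which are no part of the job. What is shaped like the tight_sample but blue is not meant.

How it is judged:
On the way, in this order (a step that is already met when the one before it is completed fails the run):
1. the knob is turned clockwise past its detent to the open position, both samples still in their clips (value of joint keeper above 1.05 rad and distance of tight_sample_mid from where it was at the start of the episode below 0.015 m and distance of knob_grip from where it was at the start of the episode below 0.02 m), for 0.2 s.
2. the tightly curved sample is lifted out of its clip by the gripper, clear of the rack (height (world z) of tight_sample above 0.055 m and contact force between the fingers and tight_sample above 1 N and contact force between tight_sample and rack below 0.1 N), for 0.2 s.
At the end, for the whole second after the job is handed in: Tight sample held still by the gripper alone, its middle within 25 mm of the point 120 mm before the lens on its axis, upright within 0.2 rad, hollow side square to the lens within 0.25 rad; keeper past 1.05 rad; other sample upright within 15 mm of its place (distance between tight_sample_mid and view_point below 0.025 m and angle between tight_sample's own z axis and vertical below 0.2 rad and angle between the x axis of tight_sample and the x axis of inspection_camera, either way round below 0.25 rad and distance between hollow_side and lens below 0.115 m and contact force between the fingers and tight_sample above 1 N and contact force between tight_sample and rack below 0.1 N and contact force between tight_sample and inspection_camera below 0.1 N and linear speed of tight_sample below 0.03 m/s and angular speed of tight_sample below 0.2 rad/s and value of joint keeper above 1.05 rad and distance of shallow_sample from where it was at the start of the episode below 0.015 m and angle between shallow_sample's own z axis and vertical below 0.15 rad); the arm keeps its last pose, push and grip.
It fails at once if a bystander is pushed more than 30 mm from its place (distance of any of shading_dish, paperweight, burnisher, nail_set, wax_jar from where it was at the start of the episode above 0.03 m).
It fails at once if the other sample is pulled from its clip (distance of shallow_sample from where it was at the start of the episode above 0.03 m).
It also fails if it takes over 42 s, if anything falls off the work surface, if the arm or the gripper's body presses on something with over 40 N, if the wrist force passes 120 N, or if a joint passes its speed limit or range.

ROBOT

A 7-joint arm with a two-finger parallel gripper is mounted at the origin on the work surface. World frame = base frame: x ahead of the robot, y to its left, z up, the work surface at z = 0. Lengths are in m, angles in rad, forces in N, time in s.
With the tool pointing down it reaches from about 0.35 to 0.9 m from the base axis. Payload 8.1 kg.
Tool frame: the origin (TCP) lies at the very end of the fingers, on their centre line; the grasp point (between the pads) lies 19 mm behind it; y points along the fingers, x is the direction in which the jaws open and shut, and the axes are right-handed (so a half turn about y gives the same grasp; the last joint's range is limited). The gripper opens to 92 mm and grips with 3 to 60 N. Pads are 19 mm wide; open, the fingers measure 130 mm over their backs; the gripper's body (75 mm by 190 mm) begins 47 mm behind the grasp point.
Start: joints at [-1.249, 0.434, 0.025, 1.573, -0.012, 1.134, -0.075], TCP at [0.258, 0.569, 0.227] pointing down, gripper open.
Joint ranges: [-2.62, 2.62], [-0.44, 2.09], [-1.27, 1.32], [0.08, 2.57], [-1.32, 4.46], [0.12, 2], [-2.74, 2.74]. Speed limits (rad/s): [2.22, 2.22, 3.01, 3.01, 3.14, 3.14, 3.14].

INTERFACE

Orientations are given as a rotation vector (axis times angle).
In Python, from cell import arm, imaging gives the robot as it stands. The module is installed in compiled form; this text tells all that it offers.
- The arm moves only by the tool send_rows, never from a script. Its argument "steps" is a list of rows, each a list of 5 numbers: the opening, from 0 (shut) to 1 (fully open), then the shift along the tool's x, y, z in cm, then the turn about the tool's y in rad. In form: [[jaw, x, y, z, roll], ...]. A call has 1 to 20 rows; each row is the pose to reach, as a shift and turn from the pose commanded when the call began, along the tool's axes at that moment; what a row does not reach only later rows make up. A row lasts 1/8 s, in which the tool goes at most 62.5 mm and 10.7 degrees, less where a joint would pass 70% of its speed; a pose out of reach is approached as far as the arm can. A call with a gripper value outside its range is refused whole. The fingers move at their own pace and stop on an object; "squeeze" is the grip in N (left out, the last holds). Time passes only in rows, so rows that repeat a pose let the fingers close. It gives the time, the measured TCP pose, the force and the opening at its end, in the units of the state.
- arm.observe(): the state, without advancing time (a new reading comes with each control period).
- imaging.get_image(name): name is "side" or "top" or "wrist"; returns the picture (420x560x3 uint8, blue, green, red); there is no depth.
- imaging.camera_params(name): a dict with "camera_matrix" (3x3 intrinsics, pixels), "position" and "orientation" of the camera in the world; the wrist camera has in their place "mount" (4x4, takes a point from camera to tool coordinates, whose origin is the TCP and whose axes are the tool frame's). Camera axes: x right, y down, z forward; pixel columns grow to the right and rows downward; lengths in m; the calibration is good to about 2 mm. A picture is of the moment at which its call begins: read the wrist's pose just before it. camera_params takes no time and is no camera call.
- arm.sign_off(): hands the job in, once; it reports no verdict.
The state is a dict: "clock": time; "joints": joint angles; "dq": joint speeds; "joint_efforts": joint torques, N m; "position": TCP position; "ee_rot": TCP orientation; "force": force on the tool from outside, world axes, zero at the start; "ft_torque": the same for the moment, N m; "width": opening from 0.0 (shut) to 1.0 (fully open).
Only numpy, scipy, OpenCV 4.12 (cv2) and the standard library are available. Lean on these libraries where they do the work, as an engineer would, in place of code of your own. Each camera call takes 0.05 s, during which the arm holds its last target.

## Working session

There is one attempt and no reset: what is moved stays moved. The work goes in short steps, Python scripts to look and compute and a tool call to move; the robot and the scene stay as the last step left them, time stands still between calls to the robot, and variables do not carry over. Pictures are saved under pics/ and viewed, and the job is handed in when it is done.

Besides the shell and the picture viewer there is one more tool, called after "Emit:" by a JSON object that holds its "method" and its "body", one argument or row to a line. send_rows: Moves the arm, as the interface text tells. Its arguments: {"type":"object","properties":{"steps":{"type":"array","items":{"type":"array","items":{"type":"number"}}},"squeeze":{"type":"number"}},"required":["steps"]}

```bash
mkdir -p pics; python3 - <<'E'
from cell import arm, imaging
import cv2
s=arm.observe(); print(s)
for n in ["side","top","wrist"]:
    im=imaging.get_image(n); cv2.imwrite(f"pics/a_{n}.png",im); print(n,imaging.camera_params(n))
E
```

```text
{'clock': 0.0, 'joints': array([-1.24861235,  0.43519101,  0.02495549,  1.5740815 , -0.01158944,
        1.13397761, -0.07506838]), 'dq': array([ 3.05459097e-04,  1.05226313e-03, -6.22371567e-04,  2.49096286e-04,
        8.57869884e-04,  1.50507724e-04, -2.07015381e-06]), 'joint_efforts': array([-5.13085488e-04, -6.67874336e+01,  9.84376296e-01, -3.14445019e+01,
       -6.05352013e-02,  4.29682026e-02,  1.13651697e-04]), 'position': array([0.25741824, 0.56898293, 0.22597066]), 'ee_rot': array([-1.38168412, -0.88999717,  0.89195287]), 'force': array([ 0.47216838,  1.17477068, -0.14171282]), 'ft_torque': array([ 0.0035553 ,  0.01220012, -0.04682666]), 'width': 0.9984166533663069}
side {'camera_matrix': array([[457.4723145 ,   0.        , 284.75921216],
       [  0.        , 457.4723145 , 208.85594722],
       [  0.        ,   0.        ,   1.        ]]), 'position': array([-0.21586066, -0.71697164,  0.98682748]), 'orientation': array([-2.08099266,  0.89901131, -0.42072886])}
top {'camera_matrix': array([[420.19448484,   0.        , 269.59063342],
       [  0.        , 420.19448484, 206.53885599],
       [  0.        ,   0.        ,   1.        ]]), 'position': array([0.48760109, 0.05468735, 1.16091145]), 'orientation': array([-2.15748265,  2.19925809, -0.04783879])}
wrist {'camera_matrix': array([[299.77113604,   0.        , 285.98369615],
       [  0.        , 299.77113604, 209.78316111],
       [  0.        ,   0.        ,   1.        ]]), 'mount': array([[ 9.99999975e-01,  1.54839622e-04, -1.62739977e-04,
        -1.04233547e-04],
       [ 1.99820398e-04, -2.82192026e-01,  9.59357921e-01,
        -1.57503198e-01],
       [ 1.02622694e-04, -9.59357929e-01, -2.82192049e-01,
         7.69672324e-02],
       [ 0.00000000e+00,  0.00000000e+00,  0.00000000e+00,
         1.00000000e+00]])}
```

View pics/a_top.png

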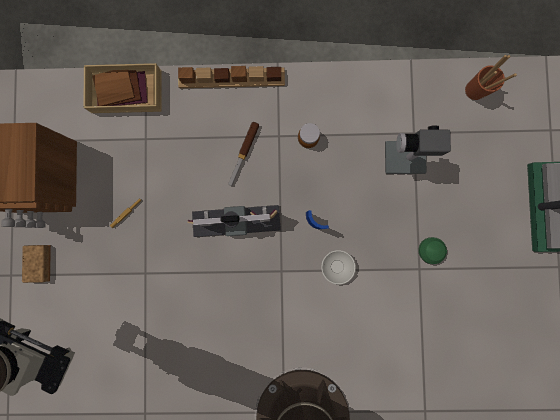

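View pics/a_side.png

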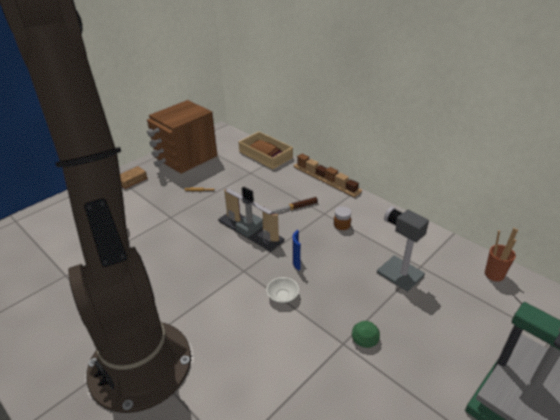

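View pics/a_wrist.png

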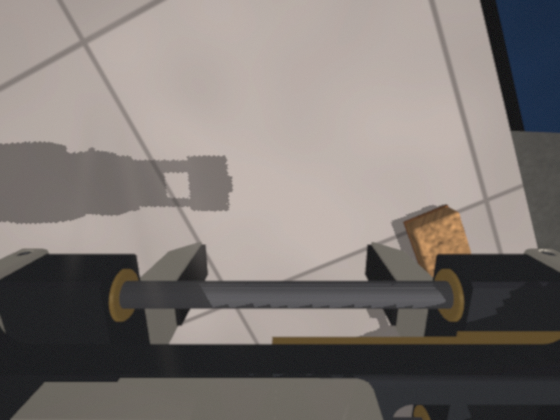

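The top view shows the rack near (235,220), the camera near (415,150) facing image-left, and the robot base at the bottom. I'll zoom in next.

```bash
cat > h.py <<'E'
import numpy as np, cv2
from scipy.spatial.transform import Rotation as R
from cell import arm, imaging
def ray(n,uv,s=None):
    p=imaging.camera_params(n);K=p["camera_matrix"]
    d=np.linalg.inv(K)@np.array([uv[0],uv[1],1.])
    if n=="wrist":
        s=s or arm.observe();T=np.eye(4);T[:3,:3]=R.from_rotvec(s["ee_rot"]).as_matrix();T[:3,3]=s["position"]
        M=T@p["mount"];return M[:3,3],M[:3,:3]@d
    return np.array(p["position"]),R.from_rotvec(p["orientation"]).as_matrix()@d
def onz(n,uv,z,s=None):
    o,d=ray(n,uv,s);return o+d*(z-o[2])/d[2]
def proj(n,X,s=None):
    p=imaging.camera_params(n);K=p["camera_matrix"]
    if n=="wrist":
        s=s or arm.observe();T=np.eye(4);T[:3,:3]=R.from_rotvec(s["ee_rot"]).as_matrix();T[:3,3]=s["position"]
        M=T@p["mount"];o,Rm=M[:3,3],M[:3,:3]
    else: o,Rm=np.array(p["position"]),R.from_rotvec(p["orientation"]).as_matrix()
    c=Rm.T@(np.array(X)-o);u=K@c;return u[:2]/u[2]
E
python3 - <<'E'
import cv2
from h import *
a=cv2.imread("pics/a_top.png");b=cv2.imread("pics/a_side.png")
cv2.imwrite("pics/z1.png",cv2.resize(a[190:250,180:295],None,fx=6.5,fy=6.5,interpolation=cv2.INTER_CUBIC))
cv2.imwrite("pics/z2.png",cv2.resize(b[170:260,210:320],None,fx=6.5,fy=6.5,interpolation=cv2.INTER_CUBIC))
cv2.imwrite("pics/z3.png",cv2.resize(a[110:190,370:470],None,fx=7,fy=7,interpolation=cv2.INTER_CUBIC))
s=arm.observe();print(R.from_rotvec(s["ee_rot"]).as_matrix().round(3))
E
```

```text
[[ 0.412 -0.    -0.911]
 [ 0.911 -0.001  0.412]
 [-0.001 -1.    -0.   ]]
```

View pics/z1.png

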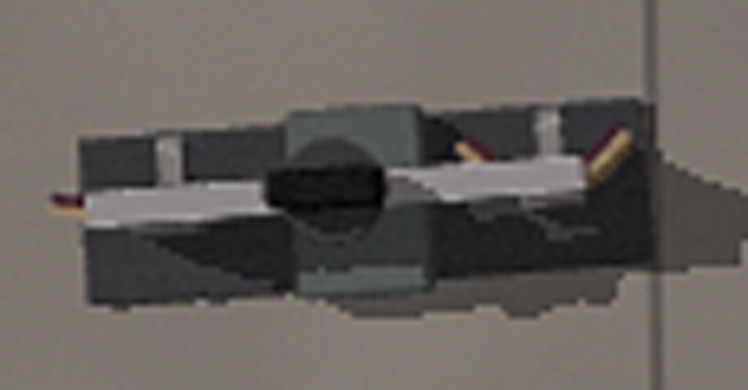

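View pics/z2.png

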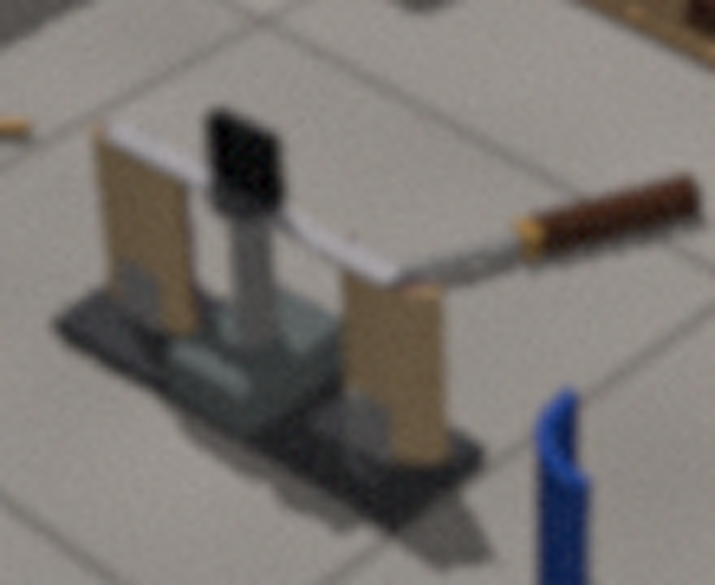

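View pics/z3.png

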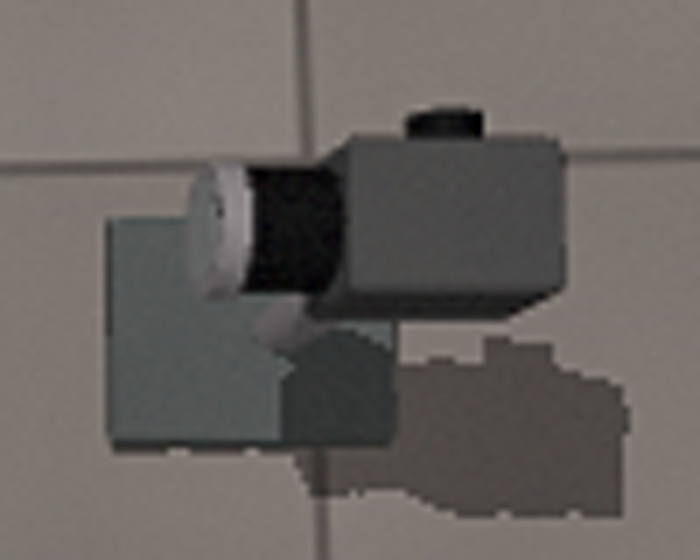

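```bash
python3 - <<'E'
from h import *
f=lambda x,y:(x/6.5+180-.42,y/6.5+190-.42)
a=cv2.imread("pics/a_top.png")
# knob mask
g=a.max(axis=2); m=(g<22).astype(np.uint8); m[:200]=0;m[230:]=0;m[:,:215]=0;m[:,245:]=0
n,l,st,c=cv2.connectedComponentsWithStats(m);i=1+st[1:,4].argmax();print("knob px",st[i],c[i])
print("knob top",onz("top",c[i],.170).round(4))
for z in (.134,.15,.17): print(z,onz("top",f(324,187),z).round(4))
P=[onz("top",f(*p),.012) for p in [(80,138),(650,98),(655,262),(92,304)]]
print(np.round(P,4),"cent",np.mean(P,0).round(4))
for i in range(4): print(np.linalg.norm(P[i]-P[(i+1)%4]).round(4))
e=P[0]-P[1]; e2=P[3]-P[2]; print("yaw of rack y",[np.degrees(np.arctan2(-v[0],v[1])).round(2) for v in (e,e2,e+e2)])
# keeper bar ends top z .126: left mid, right mid
L=onz("top",f(86,208),.126);Rr=onz("top",f(583,173),.126);print("bar",L,Rr,np.linalg.norm(L-Rr),np.degrees(np.arctan2(-(L-Rr)[0],(L-Rr)[1])))
for q in [(50,203),(458,150),(625,138),(598,175)]: print("sample tips",onz("top",f(*q),.117).round(4))
h=lambda x,y:(x/7+370-.43,y/7+110-.43)
# lens front disc center; body top face
print("lens front ctr", onz("top",h(205,228),.19).round(4))
Q=[onz("top",h(*p),.216) for p in [(352,137),(563,137),(563,290),(345,290)]];print("body top",np.round(Q,4))
B=[onz("top",h(*p),.012) for p in [(108,218),(112,440),(393,440)]];print("stand",np.round(B,4))
print(onz("top",(339,267),.028),onz("top",(432,250),.049))
E
```

```text
knob px [222 216  17   7  37] [231.51351351 220.10810811]
knob top [0.5216 0.1653 0.17  ]
0.134 [0.5273 0.1743 0.134 ]
0.15 [0.5267 0.1725 0.15  ]
0.17 [0.5259 0.1702 0.17  ]
[[0.5547 0.2917 0.012 ]
 [0.5669 0.0504 0.012 ]
 [0.4978 0.0497 0.012 ]
 [0.4846 0.2871 0.012 ]] cent [0.526  0.1697 0.012 ]
0.2417
0.0691
0.2378
0.0703
yaw of rack y [np.float64(2.88), np.float64(3.19), np.float64(3.03)]
bar [0.52133693 0.26609993 0.126     ] [0.53099293 0.0767859  0.126     ] 0.18956011593483238 2.919850825682893
sample tips [0.5238 0.2818 0.117 ]
sample tips [0.5411 0.1247 0.117 ]
sample tips [0.5445 0.0607 0.117 ]
sample tips [0.5305 0.0713 0.117 ]
lens front ctr [ 0.6946 -0.2289  0.19  ]
body top [[ 0.7177 -0.2696  0.216 ]
 [ 0.7161 -0.3372  0.216 ]
 [ 0.6662 -0.3349  0.216 ]
 [ 0.6678 -0.2653  0.216 ]]
stand [[ 0.7374 -0.2431  0.012 ]
 [ 0.6495 -0.2415  0.012 ]
 [ 0.6472 -0.3506  0.012 ]]
[ 0.39588353 -0.1046764   0.028     ] [ 0.43760421 -0.34520796  0.049     ]
```

Emit:
{"method": "send_rows", "body": {
  "steps": [
    [0.7, -1, 0, -1.6, 0.05],
    [0.7, -3.5, 0, -6, 0.16],
    [0.7, -6.5, 0, -10.5, 0.28],
    [0.7, -9.5, 0, -15, 0.4],
    [0.7, -12.5, 0, -20, 0.54],
    [0.7, -15.5, 0, -25, 0.68],
    [0.7, -18.5, 0, -30, 0.82],
    [0.7, -21.5, 0, -35, 0.96],
    [0.7, -24, 0, -39, 1.05],
    [0.7, -25.3, 0, -40.9, 1.094],
    [0.7, -25.3, 0, -40.9, 1.094],
    [0.7, -25.3, 0, -40.9, 1.094]
  ]
}}

```text
clock: 1.65
position: [0.525, 0.1717, 0.2266]
ee_rot: [-1.57, -0.042, 0.043]
force: [0.4, 0.5, -0.1]
width: 0.703
```

```bash
cat > look.py <<'E'
import sys
from h import *
s=arm.observe();im=imaging.get_image(sys.argv[1]);cv2.imwrite("pics/"+sys.argv[2],im)
Rm=R.from_rotvec(s["ee_rot"]).as_matrix()
print(s["clock"],s["position"].round(4),"yaw",np.degrees(np.arctan2(Rm[1,0],Rm[0,0])).round(2),"down",Rm[:,1].round(3),s["force"].round(2),s["ft_torque"].round(3),s["width"],s["joints"].round(2))
E
python3 look.py wrist b1.png; python3 look.py top b2.png
python3 -c "
import cv2;a=cv2.imread('pics/b1.png');cv2.imwrite('pics/b1.png',a)"
```

```text
1.65 [0.525  0.1717 0.2266] yaw 3.1 down [-0.001  0.001 -1.   ] [ 0.37  0.54 -0.08] [-0.1    0.055 -0.034] 0.7030384323347613 [-0.72  0.32  0.41  1.78 -0.15  1.07 -0.21]
1.7 [0.525  0.172  0.2266] yaw 3.14 down [-0.001  0.001 -1.   ] [0.25 0.8  0.29] [-0.058  0.048 -0.002] 0.700638219102277 [-0.72  0.32  0.41  1.78 -0.15  1.07 -0.21]
```

View pics/b1.png

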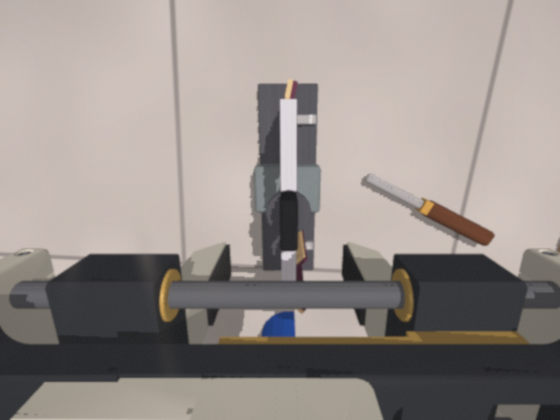

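```bash
python3 - <<'E'
from h import *
a=cv2.imread("pics/b1.png")
cv2.imwrite("pics/b1z.png",cv2.resize(a[70:330,220:340],None,fx=2.3*2,fy=2.3,interpolation=cv2.INTER_CUBIC))
s=arm.observe()
c=R.from_rotvec(s["ee_rot"]).as_matrix()
for w in [(.526,.170,.170),(.526,.170,.126),(.5218,.2499,.117),(.530,.09,.117)]: print(w,proj("wrist",w,s).round(1))
cy=c@np.array([0,0,0.0])
g=a.max(2)
for r in range(110,185,15):
    row=a[r,255:330].astype(int).min(1); ii=np.where(row>150)[0]; print(r,255+ii.min(),255+ii.max(),[onz("wrist",(255+k,r),.126,s)[:2].round(4) for k in (ii.min(),ii.max())] if len(ii) else 0)
for r in (196,205,215,225,235,245):
    ii=np.where(g[r,265:315]<30)[0]; print(r,265+ii.min(),265+ii.max(),onz("wrist",(265+(ii.min()+ii.max())/2,r),.17,s)[:2].round(4))
E
```

```text
(0.526, 0.17, 0.17) [288.  229.5]
(0.526, 0.17, 0.126) [287.8 212.7]
(0.5218, 0.2499, 0.117) [288.1 119.9]
(0.53, 0.09, 0.117) [287.2 286.4]
110 255 329 [array([0.4943, 0.2561]), array([0.5547, 0.2595])]
125 255 329 [array([0.4946, 0.2443]), array([0.5558, 0.2477])]
140 255 329 [array([0.4949, 0.2322]), array([0.557 , 0.2356])]
155 255 329 [array([0.4952, 0.2197]), array([0.5582, 0.2232])]
170 280 329 [array([0.5171, 0.2081]), array([0.5594, 0.2104])]Traceback (most recent call last):
  File "<stdin>", line 12, in <module>
    return umr_minimum(a, axis, None, out, keepdims, initial, where)
ValueError: zero-size array to reduction operation minimum which has no identity
```

View pics/b1z.png

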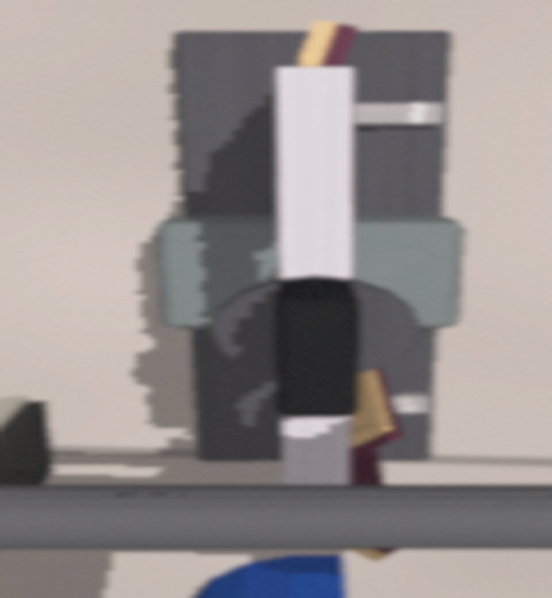

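The wrist view shows the knob at column ~289, rows 198–250, with its sides parallel to the jaws. It is centred to within about 1 mm, so I'll descend and close.

Emit:
{"method": "send_rows", "body": {
  "steps": [
    [0.7, 0.1, 2, 0, 0],
    [0.6, 0.1, 5, 0, 0],
    [0.6, 0.1, 7.5, 0, 0],
    [0.6, 0.1, 8.5, 0, 0],
    [0.6, 0.1, 8.5, 0, 0],
    [0.0, 0.1, 8.5, 0, 0],
    [0.0, 0.1, 8.5, 0, 0],
    [0.0, 0.1, 8.5, 0, 0],
    [0.0, 0.1, 8.5, 0, 0],
    [0.0, 0.1, 8.5, 0, 0]
  ],
  "squeeze": 50
}}

```text
clock: 3.0
position: [0.527, 0.1704, 0.1418]
ee_rot: [-1.57, -0.041, 0.041]
force: [-0.8, 0.8, 1.5]
width: 0.148
```

Opening reads 13.6 mm, which matches the 14 mm knob. Now I'll turn it.

Emit:
{"method": "send_rows", "body": {
  "steps": [
    [0.0, 0, 0, 0, 0.08],
    [0.0, 0, 0, 0, 0.2],
    [0.0, 0, 0, 0, 0.32],
    [0.0, 0, 0, 0, 0.44],
    [0.0, 0, 0, 0, 0.56],
    [0.0, 0, 0, 0, 0.68],
    [0.0, 0, 0, 0, 0.8],
    [0.0, 0, 0, 0, 0.92],
    [0.0, 0, 0, 0, 1.04],
    [0.0, 0, 0, 0, 1.14],
    [0.0, 0, 0, 0, 1.2],
    [0.0, 0, 0, 0, 1.22],
    [0.0, 0, 0, 0, 1.22],
    [0.0, 0, 0, 0, 1.22]
  ]
}}

```text
clock: 4.75
position: [0.5262, 0.1708, 0.1419]
ee_rot: [-1.374, 0.907, -0.905]
force: [-4.6, -0.1, 5.0]
width: 0.146
```

```bash
python3 look.py wrist c1.png; python3 look.py top c2.png
python3 -c "
import cv2;a=cv2.imread('pics/c2.png');cv2.imwrite('pics/c2z.png',cv2.resize(a[150:290,160:320],None,fx=4,fy=4))"
```

```text
4.75 [0.5262 0.1708 0.1419] yaw -66.83 down [-0.001  0.    -1.   ] [-4.61 -0.08  5.02] [0.137 0.8   0.709] 0.1459066501316971 [-0.91  0.47  0.7   1.89 -0.38  0.91 -1.19]
4.8 [0.5263 0.1708 0.1419] yaw -66.83 down [-0.001  0.    -1.   ] [-4.27  0.1   5.3 ] [0.141 0.789 0.693] 0.14850601388585208 [-0.91  0.47  0.7   1.89 -0.38  0.91 -1.19]
```

View pics/c1.png

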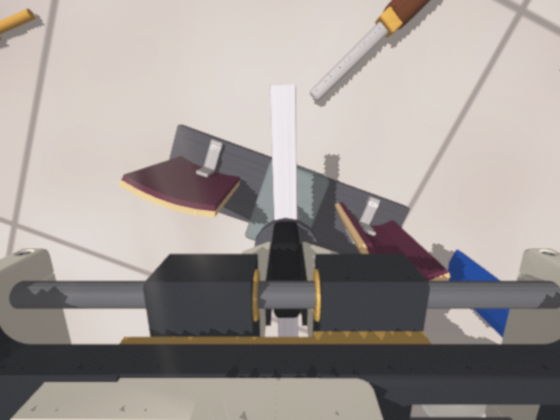

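View pics/c2z.png

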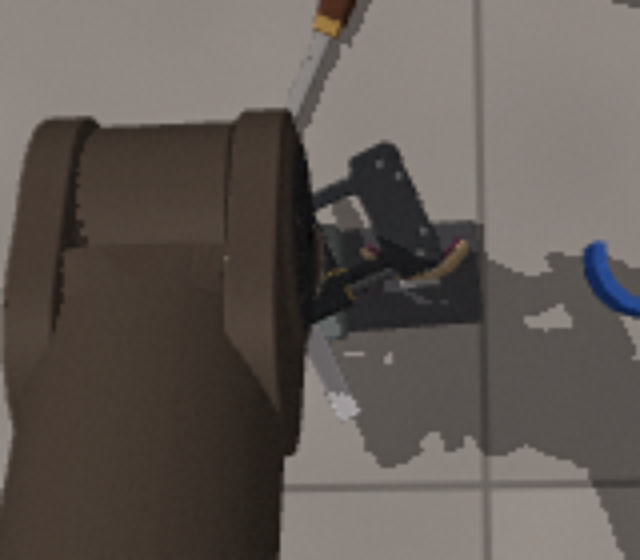

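The keeper has swung about 70°, and both samples are still in their clips. I'll release, rise and move over the tight sample.

Emit:
{"method": "send_rows", "body": {
  "steps": [
    [0.5, 0, 0, 0, 0],
    [0.5, 0, 0, 0, 0],
    [0.5, 0, 0, 0, 0],
    [0.5, 0, -2, 0, 0],
    [0.5, 0, -6, 0, 0],
    [0.5, 0, -9, 0, 0],
    [0.5, 1, -9.5, -0.4, -0.15],
    [0.5, 2.5, -9.5, -0.9, -0.33],
    [0.5, 4, -9.5, -1.4, -0.51],
    [0.5, 5.2, -9.5, -1.9, -0.69],
    [0.5, 6.4, -9.5, -2.3, -0.87],
    [0.5, 7.2, -9.5, -2.7, -1.05],
    [0.5, 7.6, -9.5, -2.8, -1.18],
    [0.5, 7.6, -9.5, -2.8, -1.22],
    [0.5, 7.6, -9.5, -2.8, -1.22],
    [0.5, 7.6, -9.5, -2.8, -1.22]
  ]
}}

```text
clock: 6.85
position: [0.5309, 0.0898, 0.2366]
ee_rot: [-1.57, -0.04, 0.04]
force: [0.4, 0.4, -0.7]
width: 0.499
```

```bash
python3 look.py wrist d1.png; python3 look.py top d2.png; python3 look.py side d3.png
python3 -c "
import cv2;a=cv2.imread('pics/d2.png');cv2.imwrite('pics/d2z.png',cv2.resize(a[170:270,180:300],None,fx=5,fy=5))
a=cv2.imread('pics/d3.png');cv2.imwrite('pics/d3z.png',cv2.resize(a[150:290,200:440],None,fx=3.3,fy=3.3))"
```

```text
6.85 [0.5309 0.0898 0.2366] yaw 2.89 down [-0.  0. -1.] [ 0.38  0.39 -0.68] [-0.09   0.053  0.045] 0.4994259825931187 [-0.66  0.3   0.51  1.8  -0.16  1.08 -0.04]
6.9 [0.531  0.0898 0.2367] yaw 2.92 down [-0. -0. -1.] [-0.21  0.84  0.66] [-0.095  0.066 -0.022] 0.503432007123361 [-0.66  0.3   0.51  1.8  -0.16  1.08 -0.04]
6.95 [0.5309 0.0898 0.2366] yaw 2.94 down [-0. -0. -1.] [0.23 0.33 0.48] [-0.089  0.023  0.01 ] 0.4984664344555994 [-0.66  0.3   0.51  1.8  -0.16  1.08 -0.04]
```

View pics/d1.png

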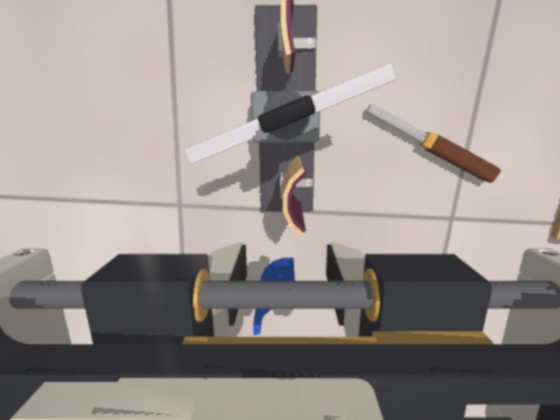

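View pics/d2z.png

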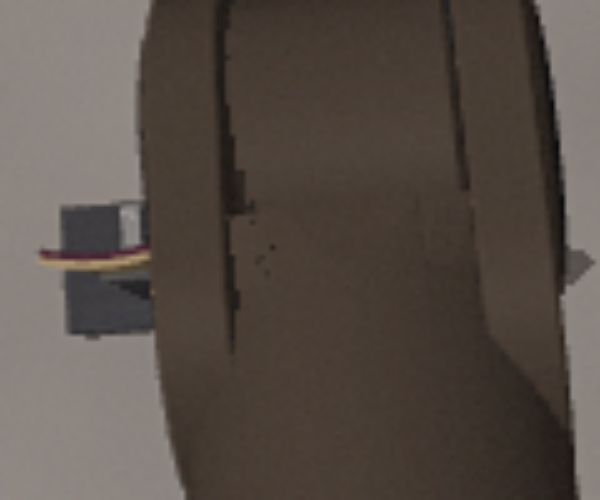

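View pics/d3z.png

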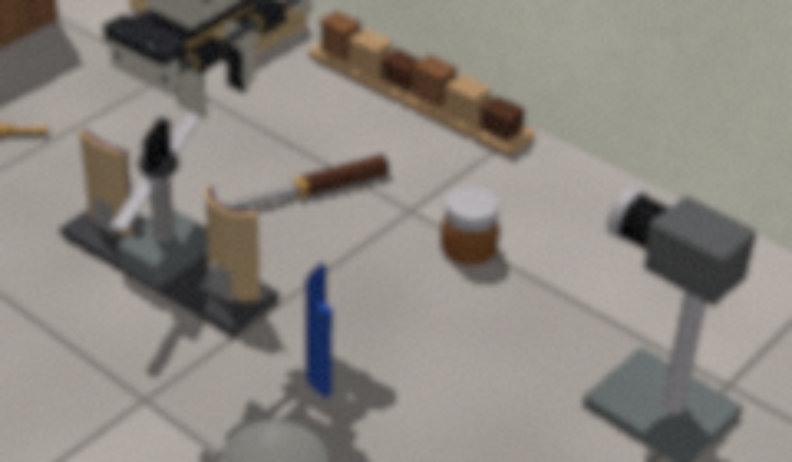

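The keeper stays open. I'll measure the sample's top edge in the wrist view (around (292,195)) and the blue look-alike.

```bash
python3 - <<'E'
from h import *
a=cv2.imread("pics/d1.png"); s=arm.observe()
cv2.imwrite("pics/d1z.png",cv2.resize(a[145:245,240:340],None,fx=6,fy=6,interpolation=cv2.INTER_CUBIC))
c=np.array([.526,.170,0]);ex=np.array([.9986,.0523,0]);ey=np.array([-.0523,.9986,0])
p=c-.08*ey
for k,v in dict(mid=p,inner=p+.004*ex,tip1=p+.012*ex+.03*ey,tip2=p+.012*ex-.03*ey).items():
    v=v+np.array([0,0,.117]); u=proj("wrist",v,s); print(k,v.round(4),u.round(1),((u-[240,145])*6).round())
print("blue",onz("top",(310,214),.105))
t=cv2.imread("pics/a_top.png").astype(int)
m=(t[...,0]>t[...,2]+50); ys,xs=np.where(m); print(xs.min(),xs.max(),ys.min(),ys.max())
E
```

```text
mid [0.5302 0.0901 0.117 ] [285.9 204.3] [276. 356.]
inner [0.5342 0.0903 0.117 ] [290.1 204.3] [301. 356.]
tip1 [0.5406 0.1207 0.117 ] [298.8 173.2] [353. 169.]
tip2 [0.5437 0.0608 0.117 ] [298.1 233.6] [349. 531.]
blue [ 0.53540616 -0.02512699  0.105     ]
306 327 210 228
```

View pics/d1z.png

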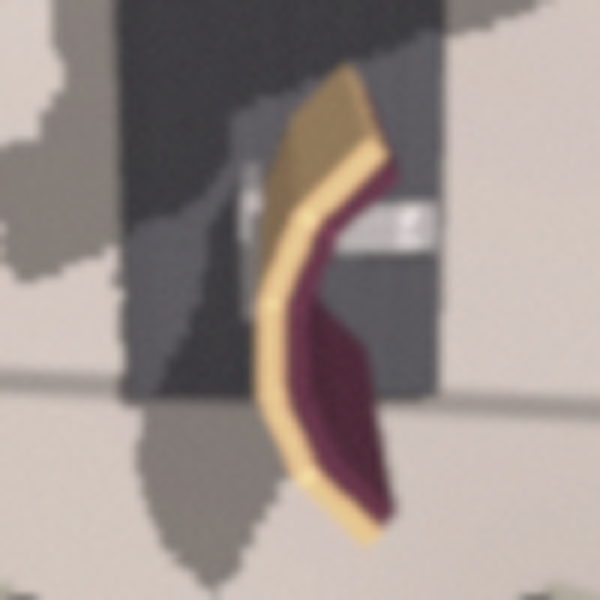

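Emit:
{"method": "send_rows", "body": {
  "steps": [
    [0.5, 0.05, 2, 0.1, 0],
    [0.5, 0.05, 6, 0.2, 0],
    [0.5, 0.05, 10, 0.2, 0],
    [0.5, 0.05, 13, 0.2, 0],
    [0.5, 0.05, 15, 0.2, 0],
    [0.5, 0.05, 15.7, 0.2, 0],
    [0.5, 0.05, 15.7, 0.2, 0],
    [0.0, 0.05, 15.7, 0.2, 0],
    [0.0, 0.05, 15.7, 0.2, 0],
    [0.0, 0.05, 15.7, 0.2, 0],
    [0.0, 0.05, 15.7, 0.2, 0],
    [0.0, 0.05, 15.7, 0.2, 0]
  ],
  "squeeze": 30
}}

```text
clock: 8.5
position: [0.532, 0.0916, 0.08]
ee_rot: [-1.57, -0.042, 0.04]
force: [1.9, 0.2, 0.7]
width: 0.094
```

```bash
python3 look.py wrist e1.png
```

```text
8.5 [0.532  0.0916 0.08  ] yaw 2.98 down [ 0.001  0.    -1.   ] [1.92 0.2  0.7 ] [-0.087 -0.392 -0.021] 0.09432350478341202 [-0.58  0.49  0.43  1.97 -0.3   0.74  0.08]
```

View pics/e1.png

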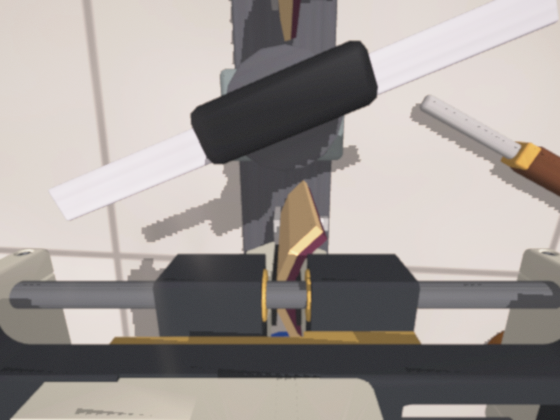

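The opening is 8.7 mm, so the wall is held. Lifting straight up.

Emit:
{"method": "send_rows", "body": {
  "steps": [
    [0.0, 0, -0.5, 0, 0],
    [0.0, 0, -1.5, 0, 0],
    [0.0, 0, -3, 0, 0],
    [0.0, 0, -5, 0, 0],
    [0.0, 0, -7, 0, 0],
    [0.0, 0, -9, 0, 0],
    [0.0, 0, -11, 0, 0],
    [0.0, 0, -12.3, 0, 0],
    [0.0, 0, -12.6, 0, 0],
    [0.0, 0, -12.6, 0, 0],
    [0.0, 0, -12.6, 0, 0],
    [0.0, 0, -12.6, 0, 0]
  ]
}}

```text
clock: 10.05
position: [0.531, 0.0914, 0.2052]
ee_rot: [-1.571, -0.04, 0.042]
force: [-0.1, 0.1, -0.2]
width: 0.094
```

```bash
python3 look.py side f3.png;python3 look.py wrist f1.png; python3 - <<'E'
import cv2
from h import *
a=cv2.imread('pics/f3.png');cv2.imwrite('pics/f3z.png',cv2.resize(a[100:280,190:440],None,fx=3.2,fy=3.2,interpolation=cv2.INTER_CUBIC))
# stand/lens in both views: zoom side
cv2.imwrite('pics/f3l.png',cv2.resize(a[190:300,365:445],None,fx=7,fy=5.4,interpolation=cv2.INTER_CUBIC))
for L in [(.694,-.229,.19),(.694,-.237,.19)]: print(proj("side",L),proj("top",L))
E
```

```text
10.05 [0.531  0.0914 0.2052] yaw 2.97 down [-0.001 -0.    -1.   ] [-0.13  0.12 -0.18] [-0.028  0.097 -0.035] 0.09426381620040439 [-0.65  0.33  0.51  1.84 -0.19  1.01 -0.02]
10.1 [0.5311 0.0915 0.2053] yaw 2.97 down [-0.001 -0.    -1.   ] [0.31 0.86 0.23] [-0.073  0.024 -0.017] 0.09099812525494486 [-0.65  0.33  0.51  1.84 -0.19  1.01 -0.02]
[387.78577597 213.6751043 ] [398.91852316 142.40527055]
[390.23172556 214.8940138 ] [402.38205735 142.3264276 ]
```

View pics/f3z.png

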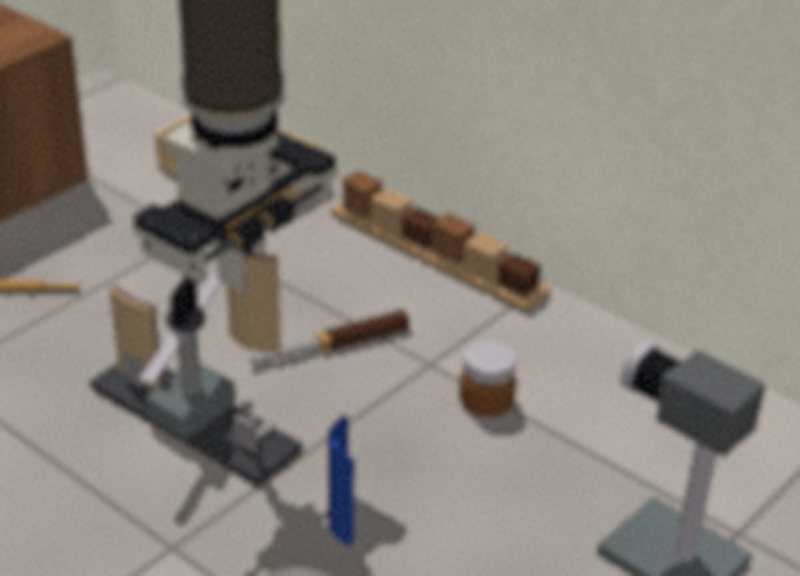

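View pics/f3l.png

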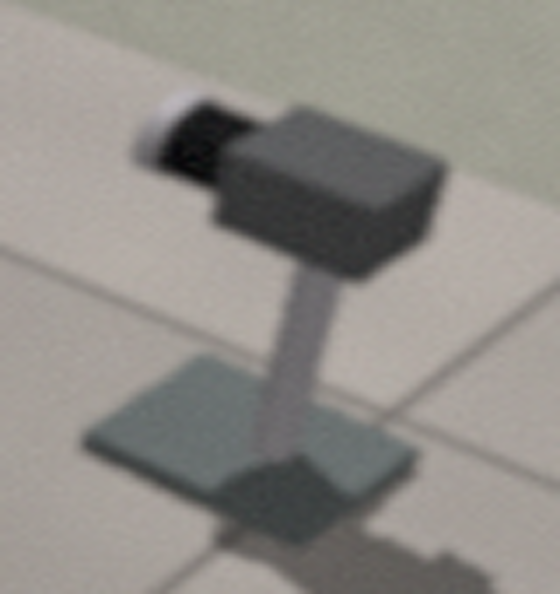

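The side view shows the sample out of its clip and upright, and the other still in place. The lens face at side pixel (388,214) matches the triangulated (0.694, −0.229, 0.19). Next I'll carry it there.

Emit:
{"method": "send_rows", "body": {
  "steps": [
    [0.0, 0.4, 0, -0.5, 0.04],
    [0.0, 1.2, 0, -1.6, 0.13],
    [0.0, 2.4, 0, -3.2, 0.25],
    [0.0, 3.6, 0, -4.9, 0.38],
    [0.0, 4.8, 0, -6.6, 0.51],
    [0.0, 6, 0, -8.2, 0.64],
    [0.0, 7.2, 0, -9.9, 0.77],
    [0.0, 8.4, 0, -11.5, 0.9],
    [0.0, 9.6, 0, -13.2, 1.03],
    [0.0, 10.9, 0, -14.9, 1.16],
    [0.0, 12.1, 0, -16.5, 1.29],
    [0.0, 13.3, 0, -18.2, 1.42],
    [0.0, 14.5, 0, -19.8, 1.54],
    [0.0, 15.1, 0, -20.7, 1.61],
    [0.0, 15.4, 0, -21.1, 1.642],
    [0.0, 15.4, 0, -21.1, 1.642],
    [0.0, 15.4, 0, -21.1, 1.642],
    [0.0, 15.4, 0, -21.1, 1.642]
  ]
}}

```text
clock: 12.4
position: [0.6961, -0.1106, 0.2058]
ee_rot: [-1.2, 1.223, -1.222]
force: [-0.0, 0.0, -0.7]
width: 0.095
```

```bash
python3 look.py side g3.png;python3 look.py wrist g1.png;python3 look.py top g2.png; python3 - <<'E'
import cv2
from h import *
a=cv2.imread('pics/g3.png');cv2.imwrite('pics/g3z.png',cv2.resize(a[110:300,200:450],None,fx=3.15,fy=3.15,interpolation=cv2.INTER_CUBIC))
a=cv2.imread('pics/g2.png');cv2.imwrite('pics/g2z.png',cv2.resize(a[90:260,180:480],None,fx=2.6,fy=2.6,interpolation=cv2.INTER_CUBIC))
for z in (.1375,.19,.2425): print(proj("side",(.696,-.111,z)),(proj("side",(.696,-.111,z))-[200,110])*3.15)
E
```

```text
12.4 [ 0.6961 -0.1106  0.2058] yaw -91.05 down [ 0.  0. -1.] [-0.01  0.04 -0.66] [-0.037  0.181 -0.008] 0.09534765019462714 [-0.4   0.71  0.89  1.42 -0.56  1.27 -1.06]
12.45 [ 0.6961 -0.1107  0.2059] yaw -91.06 down [ 0.  0. -1.] [0.07 0.28 0.13] [-0.024  0.183 -0.045] 0.09347101145641001 [-0.4   0.71  0.89  1.42 -0.56  1.27 -1.06]
12.5 [ 0.6961 -0.1108  0.2058] yaw -91.07 down [ 0.  0. -1.] [-0.32 -0.43 -0.43] [-0.034  0.137  0.035] 0.09623978590603115 [-0.4   0.71  0.89  1.42 -0.56  1.27 -1.06]
[352.61249578 210.44254156] [480.72936171 316.3940059 ]
[353.99440802 196.33028363] [485.08238525 271.94039342]
[355.44462264 181.52051326] [489.65056132 225.28961676]
```

View pics/g3z.png

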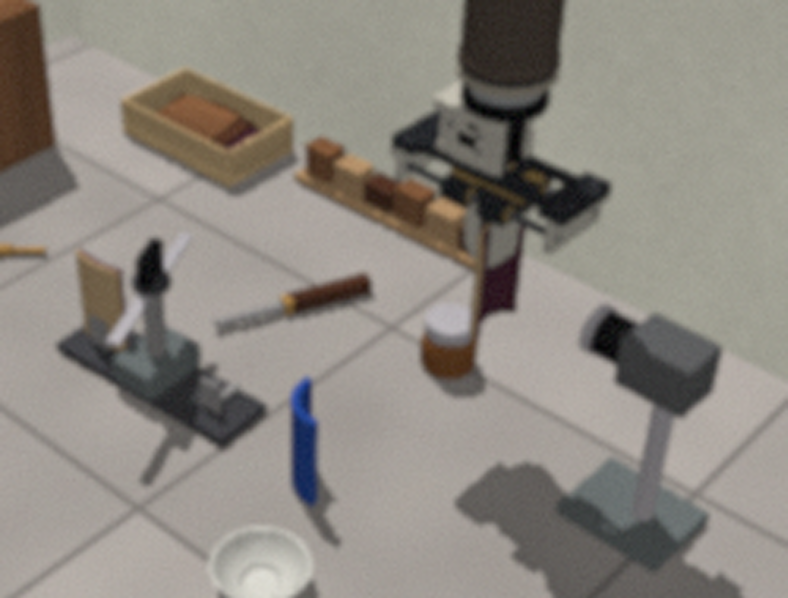

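View pics/g1.png

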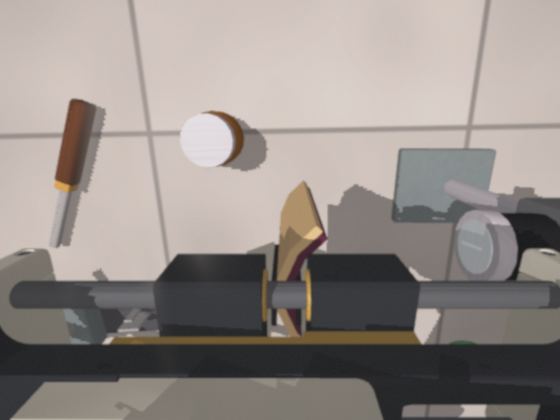

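View pics/g2z.png

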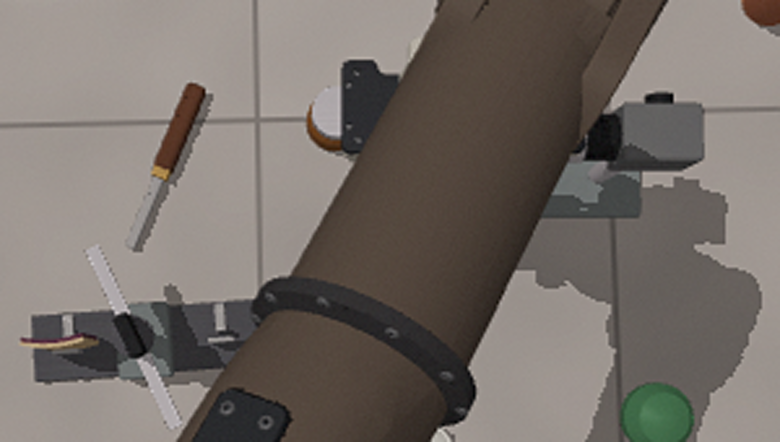

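```bash
python3 - <<'E'
from h import *
print("lens via wrist",onz("wrist",(487,244),.19).round(4))
o,d=ray("wrist",(487,244));o2,d2=ray("side",(387.9,213.7))
A=np.c_[d,-d2];t=np.linalg.lstsq(A,o2-o,rcond=None)[0];print((o+d*t[0]).round(4),(o2+d2*t[1]).round(4))
E
```

```text
lens via wrist [ 0.696  -0.2361  0.19  ]
[ 0.6971 -0.2344  0.1924] [ 0.6932 -0.2298  0.1908]
```

```bash
python3 -c "
from cell import arm
print(arm.sign_off()); s=arm.observe(); print(s['clock'],s['position'],s['width'],s['force'])"
```

```text
the job is handed in; nothing more can be done
None
the job is handed in; nothing more can be done
```

I turned the knob clockwise to its stop, about 1.2 rad, and the keeper bar swung clear of both samples and stayed open. I then pulled the tightly curved sample straight up out of its clip and carried it to the inspection camera. The job was handed in at 12.5 s with the sample still gripped there, hollow side towards the lens.

**Last checks:**
- **Position:** The tool read (0.696, −0.111, 0.206). With the sample gripped as measured at the clip, its middle sits at about z 0.190. I estimate it is within about 5 mm of the view point.
- **Facing:** The tool pointed straight down, with its yaw at −91.1° against about −91.1° measured for the camera.
- **Grip:** The fingers were holding an 8.7 mm wall with a commanded 30 N.
- **Rest of the shelf:** The pictures showed the keeper open, the shallow sample in its clip and the bystanders in view where they had been.

**Disagreement:** Estimates of the lens face's position along y ranged from −0.229 (top and side views) to −0.236 (wrist view). That 7 mm spread is well inside the 25 mm tolerance, so I left the sample where it was. The sign-off reports no verdict.

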